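Shift the divider of a worktop organiser by one hole and hold its lock pin home

TASK

Lift the garlic out of the wooden organiser tray and set it down on the terracotta plate without dropping it. Then pull up the red spring knob on the grey divider, slide the divider one hole towards the end where the garlic lay, and let the pin go fully home in that next hole. Finish while still gripping the knob, with the pin held home; leave the tin in the tray, the egg timer and the salt shaker undisturbed.

Things in the scene. Friction and masses are not known exactly. Their poses are not given: they have to be found in the camera images.
- tray: Fixed light-wood open tray, 160 x 260 mm outside (its x by y), 45 mm high, walls and floor 5 mm. Origin: centre of its underside, z up, +x away from the robot, long side along y. The garlic is in the compartment at its -y end (88 mm long, later 52; 150 mm wide). Outside its -x wall, parallel to y at x = -100 mm, runs an aluminium tube, top at z = 52 mm, with five 11 mm holes 36 mm apart.
- divider (a joint): Slide of the grey divider along the tube, m: 0 as it starts, pin in the middle hole; grows towards the tray's -y end. Holes at -0.072, -0.036, 0, 0.036, 0.072; the wanted next hole is 0.036. 1 N friction; about 1.5 mm play while pinned. Its plate crosses the tray 35 mm nearer the -y end than the knob, top edge at z = 52 mm, with an arm over the tray wall, top at z = 60 mm.
- plunger (a joint): Lift of the lock pin with its knob, straight up, m: 0 = pin fully home (10 mm deep in a hole), 0.010 = pin just clear, riding on the tube's top, 0.016 = stop. A spring pushes it down, 2.3 N at 0, 4.7 N at 0.016. The pin is 8 mm thick with a tapered tip.
- knob: Red upright round ribbed knob of the plunger, 24 mm in diameter, 30 mm tall. Origin: centre of its underside, 74 mm above the worktop when the pin is home; axis z. Beneath it only an 8 mm rod in a 19 mm steel bushing (top at 71 mm), then the grey sleeve, top at 63 mm. It rides with the divider along the tube.
- garlic: Pale garlic bulb, 56 mm in diameter and 56 mm high, about 34 g, standing on the tray floor (5 mm above the worktop). Origin: centre of its underside, z up.
- dome_plate: Loose round terracotta-red plate, 203 mm across, on the worktop at the right. Origin: centre of its underside; its rim is 16 mm high, things rest on its middle 6 mm above the origin.
- tin_half: Bystander: low food tin, 75 mm in diameter, 58 mm high, standing in the tray's other (+y) compartment. Origin: centre of its underside.
- egg_timer: Bystander: red and white round egg timer, 62 mm in diameter, 59 mm high, standing on the worktop. Origin: centre of its underside.
- salt_shaker: Bystander: salt shaker, 44 mm in diameter, 90 mm high, standing on the worktop. Origin: centre of its underside.
Mind the look-alikes: they are no part of the job. Leave any blue, green or purple look-alike of the garlic alone.

How it is judged (in metres and radians):
On the way, in this order (a step that is already met when the one before it is completed fails the run):
1. the garlic lies on the plate, let go and at rest (horizontal distance between garlic and dome_plate below 0.08 m and z of garlic in the frame of dome_plate below 0.045 m and contact force between garlic and dome_plate above 0.05 N and contact force between garlic and the fingers below 0.05 N and linear speed of garlic below 0.05 m/s), for 0.2 s.
2. the knob is gripped and pulled up until the pin is clear of its hole (value of joint plunger above 0.009 m and contact force between the fingers and knob above 2 N), for 0.05 s.
3. the divider stands at the next hole and the pin is home in it (value of joint divider between 0.032 and 0.04 m and value of joint plunger below 0.002 m), for 0.2 s.
At the end, for the whole second after the job is handed in: The divider is at 0.036 m (within 4 mm) with the plunger less than 2 mm from home, the fingers still gripping the knob (over 2 N), and the garlic lies at rest on the plate (its origin within 80 mm of the plate's centre) (all of step 3 and contact force between the fingers and knob above 2 N and horizontal distance between garlic and dome_plate below 0.08 m and z of garlic in the frame of dome_plate below 0.045 m and contact force between garlic and dome_plate above 0.05 N and linear speed of garlic below 0.05 m/s); the arm keeps its last pose, push and grip.
It fails at once if the garlic is dropped or thrown (linear speed of garlic above 0.9 m/s and contact force between garlic and the fingers below 0.05 N).
It fails at once if the tin in the tray is disturbed (moved over 30 mm) (distance of tin_half from where it was at the start of the episode above 0.03 m).
It fails at once if the egg timer is disturbed (moved over 30 mm) (distance of egg_timer from where it was at the start of the episode above 0.03 m).
It fails at once if the salt shaker is disturbed (moved over 30 mm) (distance of salt_shaker from where it was at the start of the episode above 0.03 m).
It also fails if it takes over 54 s, if anything falls off the work surface, if the arm or the gripper's body presses on something with over 40 N, if the wrist force passes 120 N, or if a joint passes its speed limit or range.

ROBOT

A 6-joint arm with a two-finger parallel gripper is mounted at the origin on a cart in front of the work surface, level with it; the furniture and walls round the work are solid. World frame = base frame: x ahead of the robot, y to its left, z up, the work surface at z = 0. Lengths are in mm, angles in rad, forces in N, time in s.
With the tool pointing down it reaches from about 350 to 975 mm from the base axis. Payload 17.4 kg.
Tool frame: the origin (TCP) lies midway between the tips of the shut fingers; the grasp point (between the pads) lies 19 mm behind it; z points along the fingers, y is the line along which they close (so a half turn about z gives the same grasp; the last joint's range is limited). The gripper opens to 85 mm and grips with 20 to 120 N. Pads are 22 mm wide; open, the fingers measure 114 mm over their backs; the gripper's body (76 mm by 85 mm) begins 54 mm behind the grasp point. The pads swing forward as they close: fully open they stand 13 mm farther back than shut.
Start: joints at [-1.181, 0.116, 1.442, -0, 1.584, -0.038], TCP at [280.029, -614.179, 231.303] pointing down, gripper open.
Joint ranges: [-2.83, 2.83], [-0.83, 2.19], [0.07, 2.5], [-1.14, 4.28], [0.01, 3], [-2.97, 2.97]. Speed limits (rad/s): [1.89, 1.89, 2.22, 3.14, 3.14, 3.14].

INTERFACE

Orientations are given as a unit quaternion [w, x, y, z].
In Python, from rig import telemetry, camera, camera_params, order gives the robot as it stands.
- The arm moves only by the tool carry_out, never from a script. Its argument "commands" is a list of rows, each a list of 6 numbers: the shift along the tool's x, y, z in m, then the turn, a rotation vector about the tool's x, y, z in degrees. In form: [[dx, dy, dz, ax, ay, az], ...]. A call has 1 to 10 rows; each row is the pose to reach, as a shift and turn from the pose commanded when the call began, along the tool's axes at that moment; what a row does not reach only later rows make up. A row lasts 1/8 s, in which the tool goes at most 62.5 mm and 10.7 degrees, less where a joint would pass 70% of its speed; a pose out of reach is approached as far as the arm can. A call with a gripper value outside its range is refused whole. "jaw" is the finger opening in m, from 0 to 0.0854, set as the call begins (left out, the last holds). The fingers move at their own pace and stop on an object; the grip force is fixed at half the most. Time passes only in rows, so rows that repeat a pose let the fingers close. It gives the time, the measured TCP pose, the force, the opening and the grip force at its end, in the units of the state.
- telemetry.get_obs(): the state, without advancing time (a new reading comes with each control period).
- camera(name): name is "side" or "top"; returns the picture (400x640x3 uint8, red, green, blue); there is no depth.
- camera_params(name): a dict with "fx", "fy", "cx", "cy" (pixels), "pose" (4x4, takes a point from camera to world coordinates). Camera axes: x right, y up, looking along -z (the intrinsics and any distortion apply to the point x, -y, -z); pixel columns grow to the right and rows downward; lengths in mm; the calibration is good to about 2 mm. A picture is of the moment at which its call begins. camera_params takes no time and is no camera call.
- order.finish_job(): hands the job in; it is judged then, once.
The state is a dict: "t": time; "joint_pos": joint angles; "dq": joint speeds; "joint_torque": joint torques, N m; "eef_pos": TCP position; "tcp_rot": TCP orientation; "ft_force": force on the tool from outside, world axes, zero at the start; "wrist_torque": the same for the moment, N m; "opening": opening from 0.0 (shut) to 1.0 (fully open); "grasp_force": force on a finger pad.
Only numpy, scipy, OpenCV 4.12 (cv2) and the standard library are available. Lean on these libraries where they do the work, as an engineer would, in place of code of your own. Each camera call takes 0.05 s, during which the arm holds its last target. There are 200 camera calls.

## Working session

There is one attempt and no reset: what is moved stays moved. The work goes in short steps, Python scripts to look and compute and a tool call to move; the robot and the scene stay as the last step left them, time stands still between calls to the robot, and variables do not carry over. Pictures are saved under pics/ and viewed, at most 10 in all, crops included, and the job is handed in when it is done.

Besides the shell and the picture viewer there is one more tool, called after ">>>" as name(argument=value, ...), one argument or row to a line, values as JSON. carry_out: Moves the arm, as the interface text tells. Its arguments: {"type":"object","properties":{"commands":{"type":"array"},"jaw":{"type":"number"}},"required":["commands"]}

```bash
mkdir -p pics; ls
python3 - <<'E'
from rig import telemetry,camera,camera_params
import cv2,numpy as np
print(telemetry.get_obs())
for n in("top","side"):
    p=camera_params(n);print(n,{k:(np.round(v,3).tolist()) for k,v in p.items() if not isinstance(v,str)})
    cv2.imwrite(f"pics/{n}0.png",camera(n)[:,:,::-1])
E
```

```text
pics
{'t': 0.0, 'joint_pos': array([-1.18079947e+00,  1.16476212e-01,  1.44227461e+00, -3.41185560e-05,
        1.58400623e+00, -3.78002894e-02]), 'dq': array([-6.54790933e-05, -7.11226200e-04, -2.07364065e-04, -6.29032771e-04,
        5.54752596e-04,  1.06131674e-03]), 'joint_torque': array([-3.53081205e-04, -7.31998014e+01, -6.32485056e+01, -2.87291914e-05,
        6.39701830e-03,  1.90637991e-05]), 'eef_pos': array([ 279.94325189, -613.99569344,  230.56296309]), 'tcp_rot': array([-5.70207455e-04,  9.77210668e-01,  2.12270987e-01, -1.18789413e-04]), 'ft_force': array([-0.11920591,  0.47371882,  0.14507004]), 'wrist_torque': array([ 0.00397459,  0.04354345, -0.01577308]), 'grasp_force': 0.0, 'opening': 0.9991926925569516}
top {'fx': 383.807, 'fy': 383.807, 'cx': 318.757, 'cy': 197.768, 'pose': [[-0.005, 0.941, -0.34, 125.552], [-1.0, -0.001, 0.01, -0.347], [0.01, 0.34, 0.94, 1293.198], [0.0, 0.0, 0.0, 1.0]]}
side {'fx': 383.544, 'fy': 383.544, 'cx': 312.842, 'cy': 194.95, 'pose': [[0.869, -0.403, 0.286, 842.734], [0.494, 0.708, -0.504, -550.359], [0.001, 0.58, 0.815, 928.411], [0.0, 0.0, 0.0, 1.0]]}
```

View pics/top0.png

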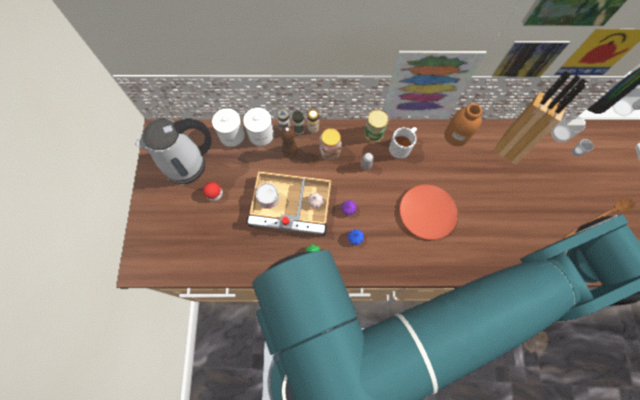

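View pics/side0.png

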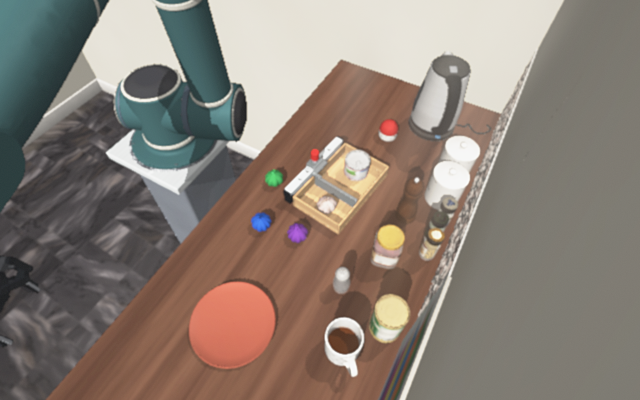

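The top view shows the pale garlic at (316,200), the red knob at (285,221) and the plate at (428,212). In the side view they are at (327,203), (315,155) and (232,324). Garlic candidates in the top view are pale (316,200), purple (348,207), blue (356,237) and green (313,249). Only the pale one lies in the tray, so it fits. Red candidates are the knob at (285,221), on the tube, and the egg timer at (213,190), which is out on the worktop.

```bash
cat > h.py <<'E'
import numpy as np,cv2
from rig import camera,camera_params,telemetry
P={n:camera_params(n) for n in("top","side")}
def ray(n,u,v):
    p=P[n];T=np.array(p["pose"]);d=np.array([(u-p["cx"])/p["fx"],-(v-p["cy"])/p["fy"],-1])
    d=T[:3,:3]@d;return T[:3,3],d/np.linalg.norm(d)
def plane(n,u,v,z):
    o,d=ray(n,u,v);return o+d*(z-o[2])/d[2]
def tri(a,b):
    o1,d1=ray("top",*a);o2,d2=ray("side",*b)
    s=np.linalg.lstsq(np.c_[d1,-d2],o2-o1,rcond=None)[0]
    q1,q2=o1+s[0]*d1,o2+s[1]*d2;return (q1+q2)/2,np.linalg.norm(q1-q2)
def proj(n,X):
    p=P[n];T=np.array(p["pose"]);c=T[:3,:3].T@(np.asarray(X)-T[:3,3])
    return p["cx"]+p["fx"]*c[0]/-c[2],p["cy"]-p["fy"]*c[1]/-c[2]
def blob(img,roi,kind):
    x0,y0,x1,y1=roi;h=cv2.cvtColor(img[y0:y1,x0:x1],cv2.COLOR_RGB2HSV).astype(int);H,S,V=h[...,0],h[...,1],h[...,2]
    m={"red":((H<8)|(H>172))&(S>150)&(V>90),"pale":(S<75)&(V>120)}[kind].astype(np.uint8)
    n,l,st,c=cv2.connectedComponentsWithStats(m)
    i=1+np.argmax(st[1:,4]);s=st[i]
    return c[i]+[x0,y0],(s[0]+x0,s[1]+y0,s[2],s[3],s[4])
E
python3 - <<'E'
from h import *
I={n:cv2.imread(f"pics/{n}0.png")[:,:,::-1] for n in P}
R={"knob":("red",(275,213,295,230),(305,145,325,165)),"garlic":("pale",(306,190,327,211),(316,193,338,214)),"plate":("red",(390,175,470,250),(180,275,285,375))}
for k,(c,a,b) in R.items():
    A=blob(I["top"],a,c);B=blob(I["side"],b,c)
    print(k,A,B,[np.round(x,1) for x in tri(A[0],B[0])])
    print(plane("top",*A[0],{"knob":89,"garlic":33,"plate":12}[k]).round(1),plane("side",*B[0],{"knob":89,"garlic":33,"plate":12}[k]).round(1))
t=cv2.resize(I["top"][160:260,235:375],None,fx=4,fy=4,interpolation=2);s=cv2.resize(I["side"][120:250,240:400],(560,455),interpolation=2)
cv2.imwrite("pics/crop.png",cv2.resize(np.hstack([t,s[:400]]),(800,286))[:,:,::-1] if 0 else np.vstack([t[:300],s[80:380]])[:,:,::-1])
E
```

```text
knob (array([285.05263158, 220.15789474]), (np.int32(282), np.int32(217), np.int32(7), np.int32(7), np.int32(38))) (array([314.31578947, 154.05263158]), (np.int32(311), np.int32(149), np.int32(8), np.int32(11), np.int32(76))) [array([481.4,  95.9,  92.8]), np.float64(1.2)]
[483.   96.6  89. ] [479.5  98.3  89. ]
garlic (array([315.2287234 , 199.92021277]), (np.int32(308), np.int32(193), np.int32(16), np.int32(15), np.int32(188))) (array([327.0420712 , 203.34951456]), (np.int32(316), np.int32(193), np.int32(22), np.int32(21), np.int32(309))) [array([575.4,  -0.9,  29.6]), np.float64(3.4)]
[572.9  -2.1  33. ] [577.4  -1.5  33. ]Traceback (most recent call last):
  File "<stdin>", line 5, in <module>
  File "h.py", line 20, in blob
    i=1+np.argmax(st[1:,4]);s=st[i]
        ~~~~~~~~~^^^^^^^^^^
    return _wrapfunc(a, 'argmax', axis=axis, out=out, **kwds)
    return bound(*args, **kwds)
ValueError: attempt to get argmax of an empty sequence
```

```bash
sed -i 's/(S>150)&(V>90)/(S>120)\&(V>90)/' h.py
python3 - <<'E'
from h import *
I={n:cv2.imread(f"pics/{n}0.png")[:,:,::-1] for n in P}
A=blob(I["top"],(390,175,470,250),"red");B=blob(I["side"],(180,275,285,375),"red")
print("plate",A,B,[np.round(x,1) for x in tri(A[0],B[0])],plane("top",*A[0],12).round(1),plane("side",*B[0],12).round(1))
A=blob(I["top"],(278,213,295,230),"red");B=blob(I["side"],(305,145,325,165),"red")
# tube direction: white tube face in top
for n,roi in (("top",(244,210,332,240)),("side",(282,132,348,205))):
    x0,y0,x1,y1=roi;h=cv2.cvtColor(np.ascontiguousarray(I[n][y0:y1,x0:x1]),cv2.COLOR_RGB2HSV).astype(int)
    m=((h[...,1]<45)&(h[...,2]>150)).astype(np.uint8)
    k,l,st,c=cv2.connectedComponentsWithStats(m)
    i=1+np.argmax(st[1:,4]);v,u=np.nonzero(l==i);w=[plane(n,a+x0,b+y0,45) for a,b in zip(u,v)];w=np.array(w)[:,:2]
    r=cv2.minAreaRect(w.astype(np.float32));print(n,st[i],r,np.round(cv2.fitLine(w.astype(np.float32),2,0,.01,.01).ravel(),3))
t=cv2.resize(I["top"][170:250,235:375],None,fx=4,fy=4,interpolation=2);s=cv2.resize(I["side"][130:235,240:400],None,fx=3.5,fy=3.5,interpolation=2)
cv2.imwrite("pics/crop.png",np.vstack([t,s[:280]])[:,:,::-1])
E
```

```text
plate (array([427.98601942, 211.72      ]), (np.int32(399), np.int32(184), np.int32(59), np.int32(57), np.int32(2575))) (array([231.79119223, 324.5396852 ]), (np.int32(188), np.int32(281), np.int32(88), np.int32(88), np.int32(5972))) [array([ 538. , -402.1,    2.8]), np.float64(2.7)] [ 535.9 -398.2   12. ] [ 540.3 -404.7   12. ]
top [  4   0  77  23 667] ((502.6554260253906, 94.52491760253906), (260.4536437988281, 69.337890625), 82.35997009277344) [1.2300e-01 9.9200e-01 4.8663e+02 9.2551e+01]
side [  2   5  64  60 953] ((487.2209167480469, 103.87025451660156), (180.4324493408203, 227.58338928222656), 25.896162033081055) [3.10000e-02 1.00000e+00 4.95122e+02 8.39830e+01]
```

View pics/crop.png

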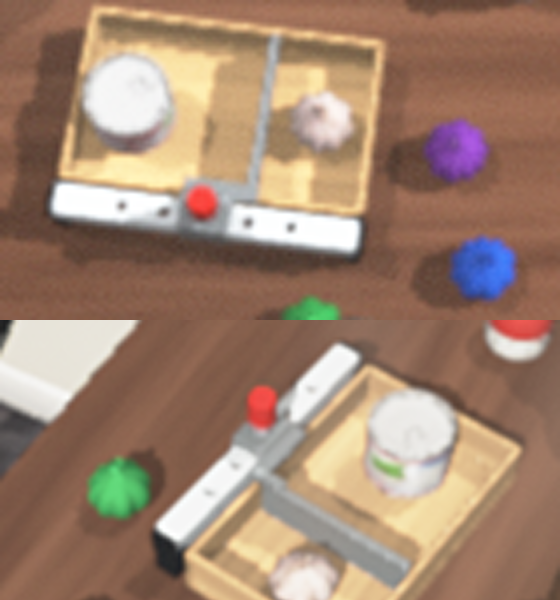

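The crop confirms it: the pale bulb is alone in the tray's right-hand compartment, and the red knob sits on the white tube with holes either side. I'll take the tray yaw from the holes.

```bash
cat >> h.py <<'E'
def move(x,y,z,yaw):  # world TCP target mm, tool-x heading deg, pointing down -> tool-frame row
    from scipy.spatial.transform import Rotation as R
    o=telemetry.get_obs();q=o["tcp_rot"];T=R.from_quat([*q[1:],q[0]])
    d=T.inv().apply(np.array([x,y,z])-o["eef_pos"])
    G=R.from_euler("z",yaw,degrees=True)*R.from_euler("x",180,degrees=True)
    return np.r_[d/1000,(T.inv()*G).as_rotvec(degrees=True)].round(4).tolist()
E
python3 - <<'E'
from h import *
w=np.array([plane("top",235+u/4,170+v/4,52) for u,v in((122,205),(163,211),(248,222),(291,227))]);print(w.round(1))
s=np.array([plane("side",240+u/3.5,130+(v-320)/3.5,52) for u,v in((311,388),(235,466),(208,493))]);print(s.round(1))
for a in(w,s):
    d=a[0]-a[-1];print(np.degrees(np.arctan2(d[0],d[1])),np.linalg.norm(d))
print(move(575.5,-1.5,150,83))
E
```

```text
[[490.3 165.1  52. ]
 [485.  130.6  52. ]
 [475.3  59.1  52. ]
 [470.9  23.1  52. ]]
[[492.9 165.3  52. ]
 [479.   56.6  52. ]
 [474.   20.8  52. ]]
7.777332263275986 143.33140570225885
7.439800885683806 145.65217603352812
[0.523, -0.4346, 0.0811, -0.0547, -0.0306, -58.4897]
```

>>> carry_out(
  commands=[
    [0.523,-0.435,0.06,0,0,-58],
    [0.523,-0.435,0.06,0,0,-58],
    [0.523,-0.435,0.06,0,0,-58],
    [0.523,-0.435,0.06,0,0,-58],
    [0.523,-0.435,0.06,0,0,-58],
    [0.523,-0.435,0.06,0,0,-58],
    [0.523,-0.435,0.06,0,0,-58],
    [0.523,-0.435,0.06,0,0,-58],
    [0.523,-0.435,0.06,0,0,-58],
    [0.523,-0.435,0.06,0,0,-58],
  ],
  jaw=0.0854,
)

```text
t: 1.35
eef_pos: [550.8, -51.3, 176.2]
tcp_rot: [0.0, 0.752, 0.659, 0.0]
ft_force: [1.0, -0.9, -0.2]
opening: 0.998
grasp_force: 0.0
```

Run:
```python
from h import *
o=telemetry.get_obs();print(o["t"],o["eef_pos"],o["opening"]);print(move(575.5,-1.5,140,82.4))
```

```text
1.35 [550.81784696 -51.31063082 176.16957829] 0.9982592419381795
[0.0526, 0.018, 0.0362, 0.007, 0.0031, 0.1138]
```

>>> carry_out(
  commands=[
    [0.053,0.018,0.0,0,0,0],
    [0.053,0.018,0.03,0,0,0],
    [0.053,0.018,0.03,0,0,0],
    [0.053,0.018,0.03,0,0,0],
  ],
)

```text
t: 1.85
eef_pos: [575.2, -3.6, 147.2]
tcp_rot: [0.0, 0.752, 0.659, 0.0]
ft_force: [0.5, 0.5, 0.3]
opening: 0.999
grasp_force: 0.0
```

Run:
```python
from h import *
o=telemetry.get_obs();print(o["t"],o["eef_pos"],o["opening"]);print(move(575.5,-1.5,16,82.4))
for n in P:
    im=camera(n);u,v=map(int,proj(n,(575,-1,60)));im=im[v-65:v+65,u-90:u+90]
    cv2.imwrite(f"pics/{n}1.png",cv2.resize(im,None,fx=3,fy=3)[:,:,::-1])
a=[cv2.imread(f"pics/{n}1.png") for n in P];cv2.imwrite("pics/c1.png",cv2.resize(np.hstack(a),(800,289)))
```

```text
1.85 [575.18225024  -3.64578109 147.23774199] 0.9988435803149348
[0.0022, -0.0, 0.1312, 0.0216, -0.0007, 0.0715]
```

View pics/c1.png

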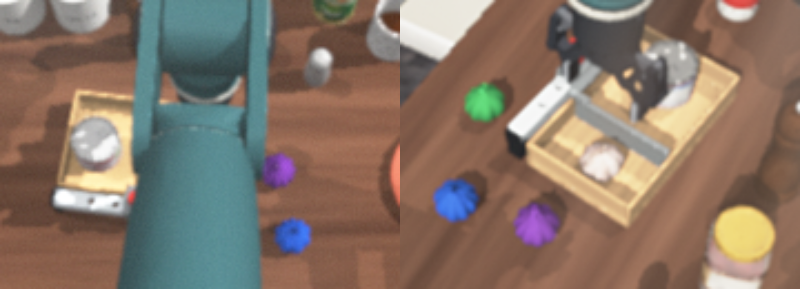

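The side crop shows the open fingers above the tray at about (565,40) and (645,85), straddling the garlic line along the tray's x. The garlic is at (602,160) and the descent is clear.

>>> carry_out(
  commands=[
    [0.002,0,0.04,0,0,0],
    [0.002,0,0.08,0,0,0],
    [0.002,0,0.11,0,0,0],
    [0.002,0,0.131,0,0,0],
    [0.002,0,0.131,0,0,0],
    [0.002,0,0.131,0,0,0],
  ],
)

```text
t: 2.7
eef_pos: [576.2, -1.4, 16.9]
tcp_rot: [0.001, 0.752, 0.659, 0.001]
ft_force: [-0.3, -0.2, 0.4]
opening: 0.998
grasp_force: 0.0
```

>>> carry_out(
  commands=[
    [0,0,0,0,0,0],
    [0,0,0,0,0,0],
    [0,0,0,0,0,0],
    [0,0,0,0,0,0],
    [0,0,0,0,0,0],
    [0,0,0,0,0,0],
  ],
  jaw=0.03,
)

```text
t: 3.45
eef_pos: [575.9, -1.2, 17.1]
tcp_rot: [0.0, 0.752, 0.659, 0.0]
ft_force: [-6.7, 0.1, 15.6]
opening: 0.587
grasp_force: 59.5
```

>>> carry_out(
  commands=[
    [0,0,-0.01,0,0,0],
    [0,0,-0.03,0,0,0],
    [0,0,-0.06,0,0,0],
    [0,0,-0.1,0,0,0],
    [0,0,-0.13,0,0,0],
    [0,0,-0.13,0,0,0],
    [0,0,-0.13,0,0,0],
  ],
)

```text
t: 4.32
eef_pos: [575.2, -1.2, 145.5]
tcp_rot: [0.0, 0.752, 0.659, 0.0]
ft_force: [-1.1, 0.3, -0.4]
opening: 0.585
grasp_force: 62.2
```

Run:
```python
from h import *
o=telemetry.get_obs();print(o["eef_pos"],o["opening"],o["grasp_force"]);print(move(538,-401,146,82.4))
im=camera("side");u,v=map(int,proj("side",(575,-1,100)));cv2.imwrite("pics/s2.png",cv2.resize(im[v-65:v+65,u-80:u+80],None,fx=3,fy=3)[:,:,::-1])
```

```text
[575.23817677  -1.15512668 145.50406415] 0.5852405436560001 62.151111293787835
[-0.4013, 0.0152, -0.0005, 0.0046, -0.0016, 0.1141]
```

View pics/s2.png

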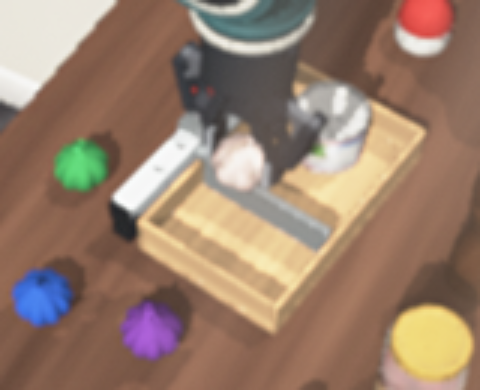

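The garlic is held between the fingers at (240,160) in the crop, well clear of the tray.

>>> carry_out(
  commands=[
    [-0.02,0.001,0,0,0,0],
    [-0.06,0.002,0,0,0,0],
    [-0.11,0.004,0,0,0,0],
    [-0.165,0.006,0,0,0,0],
    [-0.22,0.008,0,0,0,0],
    [-0.275,0.01,0,0,0,0],
    [-0.325,0.012,0,0,0,0],
    [-0.365,0.014,0,0,0,0],
    [-0.39,0.015,0,0,0,0],
    [-0.401,0.015,0,0,0,0],
  ],
)

```text
t: 5.62
eef_pos: [537.4, -401.8, 144.8]
tcp_rot: [-0.0, 0.752, 0.659, -0.0]
ft_force: [0.7, 1.5, -0.7]
opening: 0.583
grasp_force: 62.1
```

>>> carry_out(
  commands=[
    [0,0,0.02,0,0,0],
    [0,0,0.06,0,0,0],
    [0,0,0.09,0,0,0],
    [0,0,0.11,0,0,0],
    [0,0,0.12,0,0,0],
    [0,0,0.12,0,0,0],
  ],
)

```text
t: 6.38
eef_pos: [538.1, -400.3, 25.2]
tcp_rot: [-0.0, 0.752, 0.66, -0.0]
ft_force: [-0.6, -0.1, 0.5]
opening: 0.587
grasp_force: 62.1
```

Now creep down until contact.

>>> carry_out(
  commands=[
    [0,0,0.003,0,0,0],
    [0,0,0.005,0,0,0],
    [0,0,0.005,0,0,0],
  ],
)

```text
t: 6.75
eef_pos: [538.0, -400.8, 20.6]
tcp_rot: [0.0, 0.752, 0.659, 0.0]
ft_force: [-0.6, 0.5, -1.2]
opening: 0.586
grasp_force: 62.1
```

>>> carry_out(
  commands=[
    [0,0,0.0015,0,0,0],
    [0,0,0.0015,0,0,0],
  ],
)

```text
t: 7.0
eef_pos: [538.0, -400.7, 18.8]
tcp_rot: [-0.0, 0.752, 0.659, -0.0]
ft_force: [0.4, 0.2, -0.2]
opening: 0.584
grasp_force: 62.1
```

>>> carry_out(
  commands=[
    [0,0,0.001,0,0,0],
    [0,0,0.002,0,0,0],
    [0,0,0.002,0,0,0],
  ],
)

```text
t: 7.38
eef_pos: [538.1, -400.8, 18.2]
tcp_rot: [0.0, 0.752, 0.659, -0.0]
ft_force: [-6.0, 4.7, 13.0]
opening: 0.586
grasp_force: 63.3
```

Contact at 13 N, so the plate is reached. Releasing.

>>> carry_out(
  commands=[
    [0,0,-0.001,0,0,0],
    [0,0,-0.001,0,0,0],
    [0,0,-0.001,0,0,0],
    [0,0,-0.001,0,0,0],
    [0,0,-0.001,0,0,0],
    [0,0,-0.001,0,0,0],
  ],
  jaw=0.084,
)

```text
t: 8.12
eef_pos: [538.0, -400.7, 17.9]
tcp_rot: [0.0, 0.752, 0.659, -0.0]
ft_force: [-0.5, 0.3, 0.1]
opening: 0.984
grasp_force: 0.0
```

>>> carry_out(
  commands=[
    [0,0,-0.02,0,0,0],
    [0,0,-0.05,0,0,0],
    [0,0,-0.1,0,0,0],
    [0,0,-0.14,0,0,0],
    [0,0,-0.15,0,0,0],
    [0,0,-0.15,0,0,0],
  ],
)

```text
t: 8.88
eef_pos: [538.1, -400.8, 169.0]
tcp_rot: [0.001, 0.752, 0.659, 0.0]
ft_force: [0.2, -0.2, -0.3]
opening: 0.982
grasp_force: 0.0
```

Run:
```python
from h import *
o=telemetry.get_obs();print(o["t"],o["eef_pos"]);print(move(481.5,95,160,82.4))
im=camera("side");cv2.imwrite("pics/s3.png",cv2.resize(im[100:390,130:420],None,fx=2,fy=2)[:,:,::-1])
A=blob(im,(305,145,325,165),"red");print(A)
```

```text
8.875 [ 538.12872455 -400.81481914  169.00931199]
[0.4842, -0.1208, 0.0085, 0.0741, 0.0442, 0.1127]
(array([314.04494382, 153.95505618]), (np.int32(310), np.int32(148), np.int32(10), np.int32(13), np.int32(89)))
```

View pics/s3.png

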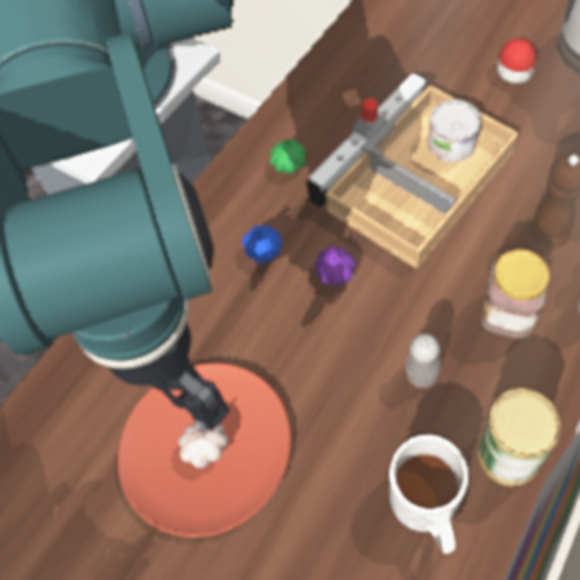

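The garlic stands near the plate's middle at (202,445) in the crop. The knob, at (370,110), is unmoved. Going to the knob.

>>> carry_out(
  commands=[
    [0.484,-0.121,0.008,0,0,0],
    [0.484,-0.121,0.008,0,0,0],
    [0.484,-0.121,0.008,0,0,0],
    [0.484,-0.121,0.008,0,0,0],
    [0.484,-0.121,0.008,0,0,0],
    [0.484,-0.121,0.008,0,0,0],
    [0.484,-0.121,0.008,0,0,0],
    [0.484,-0.121,0.008,0,0,0],
    [0.484,-0.121,0.008,0,0,0],
    [0.484,-0.121,0.008,0,0,0],
  ],
  jaw=0.055,
)

```text
t: 10.18
eef_pos: [480.8, 94.8, 158.9]
tcp_rot: [-0.0, 0.751, 0.66, -0.001]
ft_force: [0.5, -0.2, 0.2]
opening: 0.643
grasp_force: 0.0
```

>>> carry_out(
  commands=[
    [0,0,0,0,0,0],
    [0,0,0,0,0,0],
  ],
)

```text
t: 10.42
eef_pos: [481.3, 93.9, 159.7]
tcp_rot: [-0.0, 0.752, 0.659, -0.0]
ft_force: [0.0, 0.4, 0.8]
opening: 0.648
grasp_force: 0.0
```

Run:
```python
from h import *
o=telemetry.get_obs();print(o["t"],o["eef_pos"],o["opening"]);print(move(481.5,95.5,78,82.4))
im=camera("side");u,v=map(int,proj("side",(481,95,110)));cv2.imwrite("pics/s4.png",cv2.resize(im[max(v-55,0):v+55,u-60:u+60],None,fx=5,fy=5)[:,:,::-1])
print(blob(im,(300,140,325,165),"red"),plane("side",*blob(im,(300,140,325,165),"red")[0],89))
```

```text
10.425 [481.27146785  93.90746564 159.67660887] 0.6476006649421938
[0.0016, 0.0, 0.0817, -0.0184, 0.008, 0.0069]
(array([314.11111111, 153.97979798]), (np.int32(310), np.int32(148), np.int32(10), np.int32(13), np.int32(99))) [478.81010917  98.20528062  89.        ]
```

View pics/s4.png

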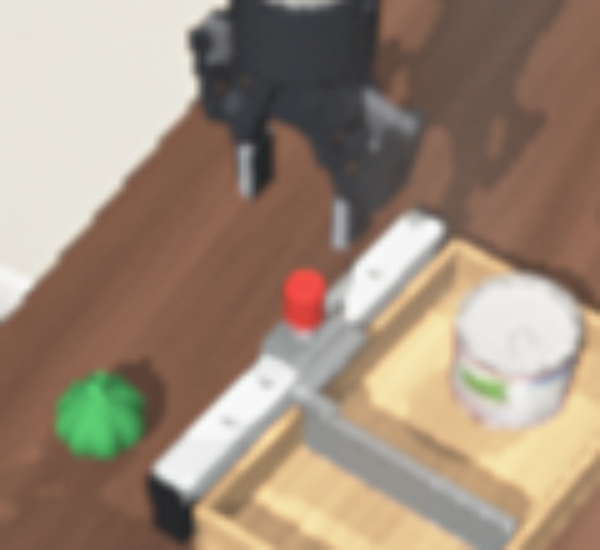

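The open fingers, with tips at (255,190) and (343,240), hang above the knob at (303,300) and straddle it.

>>> carry_out(
  commands=[
    [0.002,0,0.03,0,0,0],
    [0.002,0,0.055,0,0,0],
    [0.002,0,0.075,0,0,0],
    [0.002,0,0.081,0,0,0],
    [0.002,0,0.081,0,0,0],
  ],
)

```text
t: 11.1
eef_pos: [481.5, 96.8, 79.1]
tcp_rot: [-0.0, 0.752, 0.659, -0.0]
ft_force: [-0.1, -1.1, 0.3]
opening: 0.643
grasp_force: 0.0
```

>>> carry_out(
  commands=[
    [0,0,0,0,0,0],
    [0,0,0,0,0,0],
    [0,0,0,0,0,0],
    [0,0,0,0,0,0],
    [0,0,0,0,0,0],
  ],
  jaw=0.012,
)

```text
t: 11.72
eef_pos: [481.6, 97.0, 79.9]
tcp_rot: [0.0, 0.752, 0.659, 0.0]
ft_force: [-4.1, -0.4, 6.2]
opening: 0.254
grasp_force: 58.6
```

>>> carry_out(
  commands=[
    [0,0,-0.004,0,0,0],
    [0,0,-0.008,0,0,0],
    [0,0,-0.013,0,0,0],
    [0,0,-0.013,0,0,0],
    [0,0,-0.013,0,0,0],
  ],
)

```text
t: 12.35
eef_pos: [481.4, 96.9, 91.7]
tcp_rot: [-0.0, 0.752, 0.659, -0.0]
ft_force: [1.8, 0.5, -4.4]
opening: 0.253
grasp_force: 59.0
```

>>> carry_out(
  commands=[
    [-0.006,0,0,0,0,0],
    [-0.014,0,0,0,0,0],
    [-0.022,0,0,0,0,0],
    [-0.03,0,0,0,0,0],
    [-0.036,0,0,0,0,0],
    [-0.036,0,0,0,0,0],
    [-0.036,0,0,0,0,0],
  ],
)

```text
t: 13.22
eef_pos: [476.7, 61.1, 91.9]
tcp_rot: [0.0, 0.752, 0.659, -0.0]
ft_force: [0.9, -1.4, -5.6]
opening: 0.255
grasp_force: 59.0
```

>>> carry_out(
  commands=[
    [0,0,0.003,0,0,0],
    [0,0,0.006,0,0,0],
    [0,0,0.009,0,0,0],
    [0,0,0.009,0,0,0],
  ],
)

```text
t: 13.72
eef_pos: [476.7, 61.3, 82.7]
tcp_rot: [-0.0, 0.752, 0.659, -0.0]
ft_force: [-0.1, -0.5, -2.4]
opening: 0.256
grasp_force: 59.1
```

>>> carry_out(
  commands=[
    [0,0,0.003,0,0,0],
    [0,0,0.004,0,0,0],
    [0,0,0.004,0,0,0],
    [0,0,0.004,0,0,0],
  ],
)

```text
t: 14.22
eef_pos: [476.9, 61.3, 79.9]
tcp_rot: [0.0, 0.752, 0.659, 0.0]
ft_force: [-5.2, -0.2, 9.3]
opening: 0.252
grasp_force: 60.5
```

Run:
```python
from h import *
print(telemetry.get_obs()["eef_pos"])
im=camera("side");u,v=map(int,proj("side",(481,60,80)));a=cv2.resize(im[max(v-55,0):v+55,u-70:u+70],None,fx=4,fy=4)
im[:]=im;b=cv2.resize(im[275:375,180:280],(240,240));a[-240:,-240:]=b
cv2.imwrite("pics/s5.png",a[:,:,::-1])
```

```text
[476.94782988  61.32867061  79.88846479]
```

View pics/s5.png

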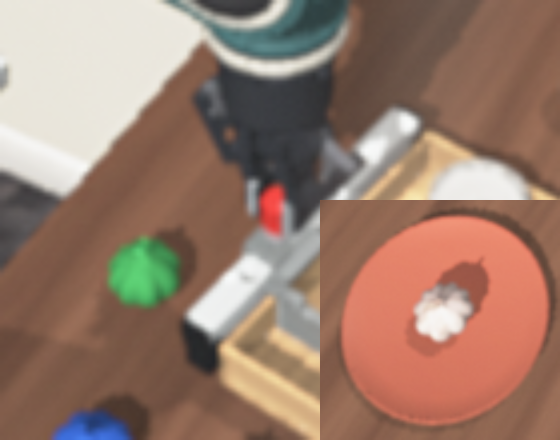

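The pin is home: TCP z is back at the gripping value of 79.9, with a 9 N seating force. Only one free hole, at (245,275), remains towards the -y end, and the garlic is still on the plate.

>>> carry_out(
  commands=[
    [0,0,0,0,0,0],
    [0,0,0,0,0,0],
    [0,0,0,0,0,0],
  ],
)

```text
t: 14.65
eef_pos: [477.0, 61.3, 79.9]
tcp_rot: [0.0, 0.752, 0.659, 0.0]
ft_force: [-5.8, -0.1, 8.9]
opening: 0.251
grasp_force: 60.5
```

```bash
python3 -c "
from rig import order
print(order.finish_job())"
```

```text
the job is handed in; nothing more can be done
None
```

I've handed the job in at about 14.7 s: the garlic is on the plate, the divider is one hole towards the -y end with its pin home, and the knob is still gripped; the hand-in gave no verdict back.

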